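# Set an eccentric spindle to its high spot under a plunger gauge

## Robot

A 7-joint arm with a two-finger parallel gripper is mounted at the origin on a cart in front of the work surface, level with it; the furniture and walls round the work are solid. World frame = base frame: x ahead of the robot, y to its left, z up, the work surface at z = 0. Lengths are in m, angles in rad, forces in N, time in s.
With the tool pointing down it reaches from about 0.425 to 1.025 m from the base axis. Payload 3.6 kg.
Tool frame: the origin (TCP) lies between the finger pads; the fingertips stand 8 mm ahead of it and the grasp point (between the pads) lies 11 mm behind it; z points along the fingers, y is the line along which they close (so a half turn about z gives the same grasp; the last joint's range is limited). The gripper opens to 85 mm and grips with 20 to 120 N. Pads are 22 mm wide; open, the fingers measure 114 mm over their backs; the gripper's body (76 mm by 85 mm) begins 54 mm behind the grasp point. The pads swing forward as they close: fully open they stand 13 mm farther back than shut.
Start: joints at [-1.204, 0.591, 0.048, 1.609, -0.033, 0.943, -0.034], TCP at [0.322, 0.649, 0.216] pointing down, gripper open.
Joint ranges: [-2.69, 2.69], [-0.47, 2.24], [-1.27, 1.36], [0.19, 2.51], [-1.53, 4.68], [0.08, 2.07], [-3.09, 3.09]. Speed limits (rad/s): [2.57, 2.57, 3.14, 3.14, 3.14, 3.14, 3.14].

## Interface

Orientations are given as a 3x3 rotation matrix whose columns are the frame's x, y, z axes.
In Python, from rig import env, eyes gives the robot as it stands. The module is installed in compiled form; this text tells all that it offers.
- The arm moves only by the tool servo_tool, never from a script. Its argument "increments" is a list of rows, each an object of numbers: "grip": the closure, from -1 (fully open) to 1 (shut); "x", "y", "z": the shift along the tool's x, y, z in cm; "ax", "ay", "az": the turn, a rotation vector about the tool's x, y, z in degrees. A call has 1 to 10 rows; each row shifts and turns the commanded pose from where the row before left it, along the tool's axes as they then stand; what a row does not reach is not made up. A row lasts 1/12 s, in which the tool goes at most 41.7 mm and 7.16 degrees, less where a joint would pass 70% of its speed; a pose out of reach is approached as far as the arm can. A call with a gripper value outside its range is refused whole. The fingers move at their own pace and stop on an object; the grip force is fixed at half the most. Time passes only in rows, so rows that do not move let the fingers close. It gives the time, the measured TCP pose, the force, the opening and the grip force at its end, in the units of the state.
- env.get_obs(): the state, without advancing time (a new reading comes with each control period).
- eyes.capture(name): name is "side" or "top" or "wrist"; returns a dict with "color" (400x640x3 uint8, red, green, blue), "range_z" (400x640 float32, m along the optical axis (not along the pixel's ray), 0 where there is no reading), "K" (3x3 intrinsics, pixels), "distortion" ([k1, k2, p1, p2, k3] as OpenCV has them; the pictures are not rectified), "pose" (4x4, takes a point from camera to world coordinates). Camera axes: x right, y down, z forward; pixel columns grow to the right and rows downward; lengths in m; the calibration is good to about 2 mm. A picture is of the moment at which its call begins.
- env.finish_job(): hands the job in; it is judged then, once.
The state is a dict: "clock": time; "qpos": joint angles; "joint_velocities": joint speeds; "joint_efforts": joint torques, N m; "position": TCP position; "eef_rot": TCP orientation; "wrist_force": force on the tool from outside, world axes, zero at the start; "moment": the same for the moment, N m; "grip_width": opening from 0.0 (shut) to 1.0 (fully open); "finger_force": force on a finger pad.
Only numpy, scipy, OpenCV 4.12 (cv2) and the standard library are available. Lean on these libraries where they do the work, as an engineer would, in place of code of your own. Each camera call takes 0.05 s, during which the arm holds its last target. There are 200 camera calls.

## Task

On the blue test stand, slide the plunger gauge all the way in to its stop so that its sprung plunger bears on the spindle, then turn the spindle by its black knob, watching the plunger, until the plunger is pushed back as far as the spindle can push it (the high spot). Let go and leave it standing there, with the spindle still fully seated. Turn it gently, without leaning hard on the spindle, and leave the other things on the bench alone.

Things in the scene. Friction and masses are not known exactly. Their poses are not given: they have to be found in the camera images.
- stand: Fixed test stand, dark base plate 196x84x8 mm with a blue bearing block 78x78 mm, top 46 mm above the bench. Origin on the bench on the axis of the spindle's bore; its +x runs along the base from the spindle to the gauge (the base reaches 148 mm that way and 48 mm the other), z up. Does not move.
- knob (a point): Centre of the spindle's round black knob: 30 mm across, 36 mm tall, upright on the spindle's axis; this point is 18 mm under its top and 90 mm above the bench when seated. Below the knob a round white cover flange, 66 mm across, its top 65 mm above the bench. The x and y axes turn with the spindle but do not show the high spot.
- spindle: Loose spindle, 0.25 kg, origin on its axis where its shoulder sits on the block. Its 18 mm stub, 29 mm long, stands in the block's bore (1 mm clearance); it turns freely either way without end. Under the white flange is a hidden eccentric (48 mm disc, 6 mm off the axis) the plunger rides on. Its unmarked high spot must be found from the plunger. A 10 N side push at the knob loads the bore with about 40 N.
- gauge_tab (a point): Centre of the graspable part of the gauge's red upright tab: 12 mm thick along the stand's x, 26 mm wide, top 100 mm above the bench, this point 86 mm above it. It moves with the gauge; at the stop it is 97 mm from the spindle's axis. The grey housing in front of it (44x46 mm) has a dial with a red needle on top, 67 mm above the bench.
- gauge (a joint): Slide of the gauge towards the spindle (along the stand's -x), m: 0 right back, 0.030 at the stop (home). About 6 N of friction keeps it where it is left, also against the plunger's spring.
- plunger (a joint): How far the sprung plunger is pushed back into the gauge (along the stand's +x), m: 0 right out, spring 0.7 N there and 120 N/m. Clear of the spindle it reads 0; with the gauge home it swings from about 0.001 to 0.013 in one turn of the spindle, once up and once down, nearly as a sine of the angle. The needle turns clockwise 18 degrees per mm.
- plunger_tip (a point): Centre of the plunger's steel ball end (10 mm ball), 55 mm above the bench. Its distance from the spindle's axis along the stand's x is about 22 mm on the low spot and 34 mm on the high spot.
- solder_reel: Bystander: reel of solder, blue flanges, 76x80x43 mm, lying on the bench; origin under its middle, on the bench. To be left alone.
- battery_0: Bystander: black and orange 9 V block battery, 50x27x18 mm, lying on the bench; origin under its middle, on the bench. To be left alone.
- marker_1: Bystander: white felt marker with a red cap, 13x131x16 mm, lying on the bench; origin under its middle, on the bench. To be left alone.
- parts_tin: Bystander: flat green tin, 70x100x23 mm, lying on the bench; origin under its middle, on the bench. To be left alone.
- driver_blue: Bystander: screwdriver with a blue handle, 25x162x24 mm, lying on the bench; origin under its middle, on the bench. To be left alone.
Things that resemble listed ones, but are neither listed nor needed, are in the scene too. What is shaped like the spindle but green is not meant.

How it is judged:
By the outcome, as a careful person would: the job done as asked, in the order asked, and still so for the second after the job is handed in, with the robot touching nothing.
It also fails if it takes over 67 s, if anything falls off the work surface, if the arm or the gripper's body presses on something with over 40 N, if the wrist force passes 120 N, or if a joint passes its speed limit or range.

## Working session

There is one attempt and no reset: what is moved stays moved. The work goes in short steps, Python scripts to look and compute and a tool call to move; the robot and the scene stay as the last step left them, time stands still between calls to the robot, and variables do not carry over. Pictures are saved under pics/ and viewed, at most 10 in all, crops included, and the job is handed in when it is done.

Besides the shell and the picture viewer there is one more tool, called after "Request:" as name([rows], argument=value, ...), one row to a line, values as JSON. servo_tool: Moves the arm, as the interface text tells. Its arguments: {"type":"object","properties":{"increments":{"type":"array","items":{"type":"object","properties":{"grip":{"type":"number"},"x":{"type":"number"},"y":{"type":"number"},"z":{"type":"number"},"ax":{"type":"number"},"ay":{"type":"number"},"az":{"type":"number"}}}}},"required":["increments"]}

```bash
mkdir -p pics
cat > h.py <<'E'
from rig import env, eyes
import numpy as np, cv2
def cap(n):
    c=eyes.capture(n); c['bgr']=cv2.cvtColor(c['color'],cv2.COLOR_RGB2BGR); return c
def ray(c,u,v):
    p=cv2.undistortPoints(np.array([[[u,v]]],float),c['K'],np.array(c['distortion'],float))[0,0]
    d=c['pose'][:3,:3]@np.array([p[0],p[1],1.0]); return c['pose'][:3,3],d
def onz(c,u,v,z):
    o,d=ray(c,u,v); return o+d*(z-o[2])/d[2]
def pt(c,u,v):
    o,d=ray(c,u,v); return o+d*c['range_z'][int(v),int(u)]
def proj(c,P):
    T=np.linalg.inv(c['pose']); r,_=cv2.Rodrigues(T[:3,:3])
    return cv2.projectPoints(np.array([P],float),r,T[:3,3],c['K'],np.array(c['distortion'],float))[0].reshape(-1,2)
E
python3 - <<'E'
from h import *
import pickle
o=env.get_obs(); print(o['clock'],o['position'],o['eef_rot'],o['wrist_force'],o['grip_width'])
for n in ('top','side'):
    c=cap(n); pickle.dump(c,open(n+'0.pkl','wb')); cv2.imwrite(f'pics/{n}0.png',c['bgr']); print(n,c['pose'].round(3).tolist(),c['K'][0,0])
E
```

```text
0.0 [0.32200737 0.64859679 0.21520761] [[-8.95731931e-01  4.44593666e-01 -8.83416587e-04]
 [ 4.44594519e-01  8.95729458e-01 -2.10975705e-03]
 [-1.46682360e-04 -2.28253893e-03 -9.99997384e-01]] [-0.56319792  0.18809767  0.77627804] 1.00249887069333
top [[-0.004, -0.99, 0.139, 0.42], [-1.0, 0.005, 0.007, 0.071], [-0.007, -0.139, -0.99, 1.138], [0.0, 0.0, 0.0, 1.0]] 461.20307788073285
side [[0.987, -0.058, 0.153, 0.378], [-0.163, -0.415, 0.895, -0.831], [0.011, -0.908, -0.418, 0.506], [0.0, 0.0, 0.0, 1.0]] 490.4810441822464
```

View pics/top0.png

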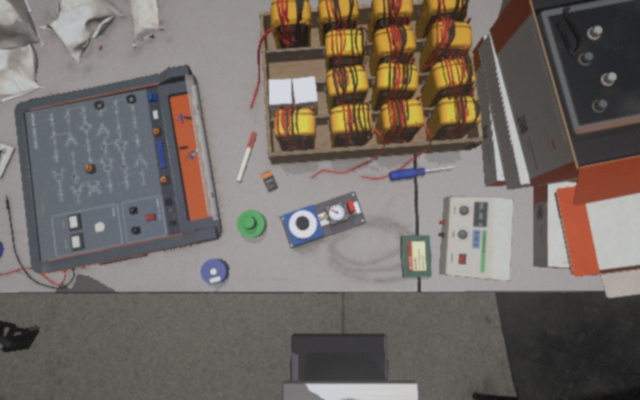

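View pics/side0.png

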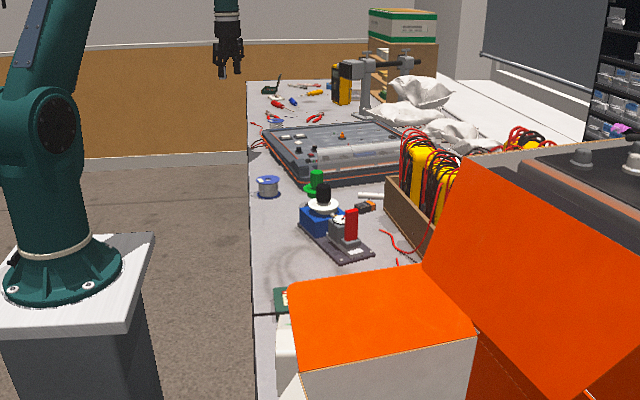

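The top view shows the stand with its black knob and white flange at (302,224), the dial at (338,212) and the red tab at (352,206). Lookalikes are the green spindle at (251,223), rejected because it is green, and the blue reel at (214,271), which is a bystander. In the side view the knob is at (323,192) and the tab at (351,223).

Run:
```python
from h import *
import pickle
c=pickle.load(open('top0.pkl','rb')); im=c['bgr']; x0,y0=270,180
roi=im[y0:260,x0:380]; cv2.imwrite('pics/crop0.png',cv2.resize(roi,None,fx=7,fy=7,interpolation=cv2.INTER_CUBIC))
hsv=cv2.cvtColor(roi,cv2.COLOR_BGR2HSV)
def blobs(m,n):
    k,l,s,ce=cv2.connectedComponentsWithStats(m.astype(np.uint8))
    for i in range(1,k):
        if s[i,4]>12: print(n,s[i],ce[i]+[x0,y0])
H,S,V=cv2.split(hsv)
blobs((V>170)&(S<60),'white'); blobs(((H<8)|(H>172))&(S>130)&(V>80),'red'); blobs((H>100)&(H<125)&(S>110),'blue')
w=((V>170)&(S<60)).astype(np.uint8); 
cs,_=cv2.findContours(w,cv2.RETR_EXTERNAL,cv2.CHAIN_APPROX_NONE); k=max(cs,key=cv2.contourArea); e=cv2.fitEllipse(k); u=e[0][0]+x0;v=e[0][1]+y0
print(e,'flange',onz(c,u,v,.065), 'depth',pt(c,302,224))
```

```text
white [83 22  8 11 50] [356.5 207. ]
white [ 59  25  15  15 171] [336.23976608 212.2748538 ]
white [ 19  30  28  28 471] [302.62845011 223.93418259]
white [48 33  7  4 22] [321.13636364 214.63636364]
white [50 39  9  7 36] [323.66666667 221.88888889]
red [78 21  6 11 45] [350.51111111 205.88888889]
blue [34 26 13 11 48] [310.97916667 209.27083333]
blue [14 32  9 16 53] [287.09433962 218.0754717 ]
blue [ 18  42  35  23 176] [306.53977273 236.15340909]
((32.49406433105469, 43.651371002197266), (27.26643943786621, 27.695459365844727), 42.6623420715332) flange [0.51978016 0.1090159  0.065     ] depth [0.51487536 0.10854426 0.10928104]
```

View pics/crop0.png

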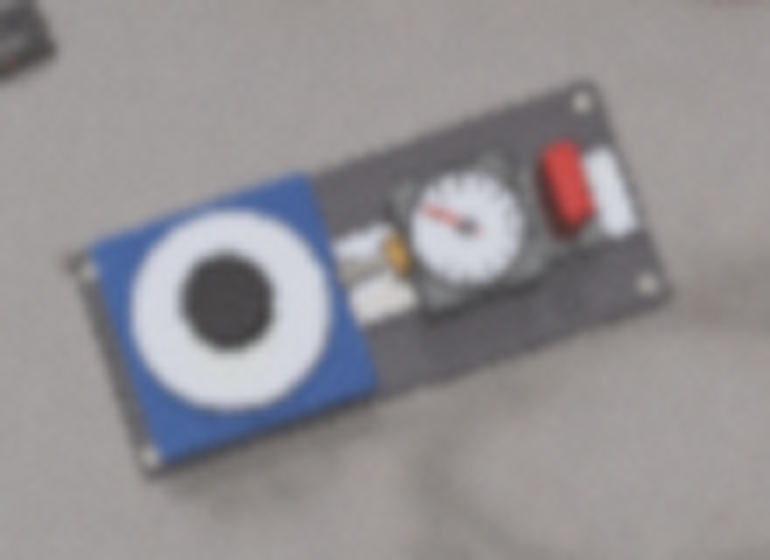

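The crop confirms the choice: black knob at about (302,223), white flange and blue block, with the needle pointing left and the red tab at (351,206). The gauge is well back.

Run:
```python
from h import *
import pickle
c=pickle.load(open('top0.pkl','rb'))
C=[onz(c,a/7+270,b/7+180,.008)[:2] for a,b in [(597,82),(670,295),(150,474),(72,262)]]
for i in range(4): print(C[i],np.linalg.norm(C[i]-C[i-1]))
d=(C[0]+C[1]-C[2]-C[3]); d/=np.linalg.norm(d); ctr=sum(C)/4
print('d',d,np.degrees(np.arctan2(d[1],d[0])),'axis from base',ctr-0.05*d)
t=onz(c,351,206,.1)[:2]; s=onz(c,302.5,223.65,.065)[:2]; print(t,(t-s)@d,t-s, (t-s)@[-d[1],d[0]])
# where does the tool y point now
o=env.get_obs(); R=o['eef_rot']; x=R[:,0]; print('toolx yaw',np.degrees(np.arctan2(x[1],x[0])))
for cand in (d,-d):
  a=np.degrees(np.arctan2(cand[1],cand[0])-np.arctan2(x[1],x[0])); print('world yaw turn',(a+180)%360-180)
S=pickle.load(open('side0.pkl','rb'))
print('proj side', proj(S,[s[0],s[1],.09]), proj(S,[t[0],t[1],.1]))
```

```text
[ 0.60399711 -0.01992434] 0.19619946375522876
[ 0.52812563 -0.04434973] 0.07970621758417018
[0.46627358 0.13805383] 0.19260512357589604
[0.54071815 0.1657905 ] 0.0794438021499632
d [ 0.32183533 -0.94679566] -71.22604602603086 axis from base [0.51868685 0.10723235]
[ 0.55621314 -0.00230654] 0.11711088000163886 [ 0.03642982 -0.11130858] -0.0013314348311333213
toolx yaw 153.60559546906902
world yaw turn 135.16835850490014
world yaw turn -44.83164149509986
proj side [[321.43216826 192.42101336]] [[348.85177638 209.66169866]]
```

Request:
servo_tool([
  {"grip": -1, "az": 6.4},
  {"grip": -1, "az": 6.4},
  {"grip": -1, "az": 6.4},
  {"grip": -1, "az": 6.4},
  {"grip": -1, "az": 6.5},
  {"grip": -1, "az": 6.5},
  {"grip": -1, "az": 6.5},
])

```text
invalid input at $.increments[0]: expected keys grip, x, y, z, ax, ay, az
```

Request:
servo_tool([
  {"grip": -1, "x": -4, "y": 0.1},
  {"grip": -1, "x": -4, "y": 0.1},
  {"grip": -1, "x": -4, "y": 0.1},
  {"grip": -1, "x": -4, "y": 0.1},
  {"grip": -1, "x": -4, "y": 0.1},
  {"grip": -1, "x": -4, "y": 0.1},
  {"grip": -1, "x": -4, "y": 0.1},
  {"grip": -1, "x": -4, "y": 0.1},
  {"grip": -1, "x": -4, "y": 0.1},
  {"grip": -1, "x": -4, "y": 0.1},
])

```text
invalid input at $.increments[0]: expected keys grip, x, y, z, ax, ay, az
```

Request:
servo_tool([
  {"grip": -1, "x": -4, "y": 0.1},
  {"grip": -1, "x": -4, "y": 0.1},
  {"grip": -1, "x": -4, "y": 0.1},
  {"grip": -1, "x": -4, "y": 0.1},
  {"grip": -1, "x": -4},
  {"grip": -1, "x": -4},
  {"grip": -1},
  {"grip": -1},
])

```text
invalid input at $.increments[0]: expected keys grip, x, y, z, ax, ay, az
```

Run:
```python
from h import *
import pickle
o=env.get_obs(); print(o['clock'],o['position'],o['eef_rot'].round(4).tolist(),o['wrist_force'],o['qpos'].round(3))
c=cap('wrist'); pickle.dump(c,open('w1.pkl','wb')); cv2.imwrite('pics/w1.png',c['bgr']); print(c['pose'].round(3).tolist(),c['K'][0,0])
```

```text
0.1 [0.32199484 0.64866179 0.21532737] [[-0.8958, 0.4445, -0.0008], [0.4445, 0.8958, -0.002], [-0.0001, -0.0021, -1.0]] [-0.15747456 -0.71982589  0.50436969] [-1.204  0.592  0.048  1.61  -0.033  0.943 -0.034]
[[0.445, 0.857, 0.261, 0.256], [0.896, -0.425, -0.131, 0.683], [-0.002, 0.292, -0.956, 0.373], [0.0, 0.0, 0.0, 1.0]] 360.03675553795665
```

View pics/w1.png

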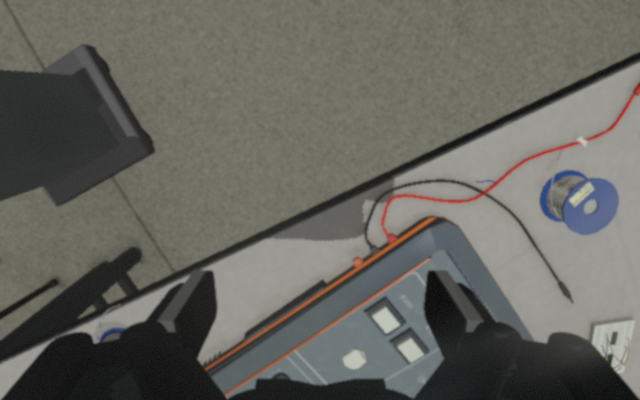

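The moves were refused because every key is required, so the arm hasn't moved. The wrist view shows only the fingertips (about (190,300) and (450,300)), the panel and a reel. I'll resend with full rows.

Request:
servo_tool([
  {"grip": -1, "x": 0, "y": 0, "z": 0, "ax": 0, "ay": 0, "az": 6.4},
  {"grip": -1, "x": 0, "y": 0, "z": 0, "ax": 0, "ay": 0, "az": 6.4},
  {"grip": -1, "x": 0, "y": 0, "z": 0, "ax": 0, "ay": 0, "az": 6.4},
  {"grip": -1, "x": 0, "y": 0, "z": 0, "ax": 0, "ay": 0, "az": 6.4},
  {"grip": -1, "x": 0, "y": 0, "z": 0, "ax": 0, "ay": 0, "az": 6.5},
  {"grip": -1, "x": 0, "y": 0, "z": 0, "ax": 0, "ay": 0, "az": 6.5},
  {"grip": -1, "x": 0, "y": 0, "z": 0, "ax": 0, "ay": 0, "az": 6.5},
])

```text
clock: 0.73
position: [0.3221, 0.6491, 0.2159]
eef_rot: [[-0.312, 0.95, -0.0], [0.95, 0.312, -0.001], [-0.001, -0.001, -1.0]]
wrist_force: [-0.6, -1.3, 0.3]
grip_width: 1.0
finger_force: 0.0
```

Request:
servo_tool([
  {"grip": -1, "x": -4, "y": 0.1, "z": 0, "ax": 0, "ay": 0, "az": 0},
  {"grip": -1, "x": -4, "y": 0.1, "z": 0, "ax": 0, "ay": 0, "az": 0},
  {"grip": -1, "x": -4, "y": 0.1, "z": 0, "ax": 0, "ay": 0, "az": 0},
  {"grip": -1, "x": -4, "y": 0.1, "z": 0, "ax": 0, "ay": 0, "az": 0},
  {"grip": -1, "x": -4, "y": 0.1, "z": 0, "ax": 0, "ay": 0, "az": 0},
  {"grip": -1, "x": -4, "y": 0.1, "z": 0, "ax": 0, "ay": 0, "az": 0},
  {"grip": -1, "x": -4, "y": 0.1, "z": 0, "ax": 0, "ay": 0, "az": 0},
  {"grip": -1, "x": -4, "y": 0.1, "z": 0, "ax": 0, "ay": 0, "az": 0},
  {"grip": -1, "x": -4, "y": 0.1, "z": 0, "ax": 0, "ay": 0, "az": 0},
  {"grip": -1, "x": -4, "y": 0.1, "z": 0, "ax": 0, "ay": 0, "az": 0},
])

```text
clock: 1.57
position: [0.4589, 0.2713, 0.2164]
eef_rot: [[-0.318, 0.948, -0.0], [0.948, 0.318, -0.0], [0.0, -0.0, -1.0]]
wrist_force: [0.0, 0.4, -0.8]
grip_width: 0.999
finger_force: 0.0
```

Request:
servo_tool([
  {"grip": -1, "x": -4, "y": 0.1, "z": 0, "ax": 0, "ay": 0, "az": 0},
  {"grip": -1, "x": -4, "y": 0.1, "z": 0, "ax": 0, "ay": 0, "az": 0},
  {"grip": -1, "x": -4, "y": 0.1, "z": 0, "ax": 0, "ay": 0, "az": 0},
  {"grip": -1, "x": -4, "y": 0.1, "z": 0, "ax": 0, "ay": 0, "az": 0},
  {"grip": -1, "x": -4, "y": 0, "z": 0, "ax": 0, "ay": 0, "az": 0},
  {"grip": -1, "x": -3, "y": 0, "z": 0, "ax": 0, "ay": 0, "az": 0},
  {"grip": -1, "x": 0, "y": 0, "z": 0, "ax": 0, "ay": 0, "az": 0},
  {"grip": -1, "x": 0, "y": 0, "z": 0, "ax": 0, "ay": 0, "az": 0},
  {"grip": -1, "x": 0, "y": 0, "z": 0, "ax": 0, "ay": 0, "az": 0},
])

```text
clock: 2.32
position: [0.5351, 0.0571, 0.2162]
eef_rot: [[-0.318, 0.948, -0.001], [0.948, 0.318, 0.001], [0.001, -0.001, -1.0]]
wrist_force: [0.4, 0.8, -0.2]
grip_width: 1.001
finger_force: 0.0
```

Run:
```python
from h import *
import pickle
o=env.get_obs(); print(o['clock'],o['position'],o['eef_rot'].round(4).tolist(),o['wrist_force'],o['qpos'].round(3))
c=cap('wrist'); pickle.dump(c,open('w2.pkl','wb')); cv2.imwrite('pics/w2.png',c['bgr']); print(c['pose'].round(3).tolist())
```

```text
2.3167 [0.53512826 0.0571455  0.21616591] [[-0.3176, 0.9482, -0.0008], [0.9482, 0.3176, 0.0007], [0.0009, -0.0006, -1.0]] [ 0.3986696   0.77494583 -0.19028697] [-0.447  0.373  0.336  2.041 -0.177  0.756  0.32 ]
[[0.948, 0.304, 0.092, 0.512], [0.318, -0.907, -0.276, 0.128], [-0.001, 0.291, -0.957, 0.374], [0.0, 0.0, 0.0, 1.0]]
```

View pics/w2.png

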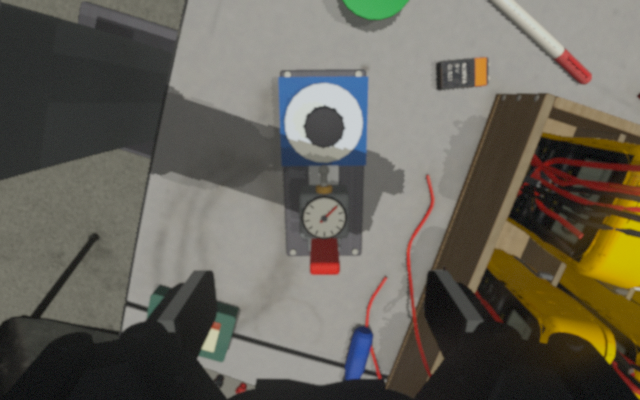

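The wrist view shows the stand square to the camera, with the knob at (323,126), the dial at (323,215), the tab at (324,256) and the plunger at (323,180).

Run:
```python
from h import *
import pickle
c=pickle.load(open('w2.pkl','rb')); im=c['bgr']
hsv=cv2.cvtColor(im,cv2.COLOR_BGR2HSV); H,S,V=cv2.split(hsv)
x0,y0,x1,y1=275,65,375,285
m=np.zeros_like(V); m[y0:y1,x0:x1]=1
red=(m>0)&((H<8)|(H>172))&(S>130)&(V>60); red[:235]=0
ys,xs=np.nonzero(red); print('red',xs.min(),xs.max(),ys.min(),ys.max(),[ (y,int(V[y,xs[ys==y]].mean()),(ys==y).sum()) for y in range(ys.min(),ys.max()+1,3)])
w=((m>0)&(V>120)&(S<50)).astype(np.uint8); w[170:]=0; w[:78]=0
cs,_=cv2.findContours(w,cv2.RETR_EXTERNAL,cv2.CHAIN_APPROX_NONE); k=max(cs,key=cv2.contourArea); e=cv2.fitEllipse(k); print(e)
A=onz(c,*e[0],.065); print('flange axis',A)
C=[onz(c,u,v,.008)[:2] for u,v in [(279,71),(366,71),(363,256),(286,256)]]
for i in range(4): print(C[i],np.linalg.norm(C[i]-C[i-1]))
d=C[2]+C[3]-C[0]-C[1]; d/=np.linalg.norm(d); print(d,np.degrees(np.arctan2(d[1],d[0])),sum(C)/4-.05*d)
xm=xs.mean()
for z,v in ((.1,ys.max()),(.1,ys.min())): p=onz(c,xm,v,z); print(z,v,p,(p-A)[:2]@d)
o=env.get_obs()
```

```text
red 310 338 238 273 [(238, 78, np.int64(2)), (241, 93, np.int64(24)), (244, 93, np.int64(25)), (247, 93, np.int64(25)), (250, 94, np.int64(25)), (253, 94, np.int64(27)), (256, 94, np.int64(26)), (259, 94, np.int64(26)), (262, 127, np.int64(28)), (265, 189, np.int64(29)), (268, 201, np.int64(29)), (271, 200, np.int64(28))]
((323.37164306640625, 121.85787200927734), (77.21980285644531, 77.895751953125), 124.47100067138672)
flange axis [0.52016136 0.11148816 0.065     ]
[0.46582488 0.1405468 ] 0.19340048899791912
[0.54515988 0.16714248] 0.08367420087976438
[ 0.6098758  -0.01515789] 0.19344656457208725
[ 0.52885892 -0.04229318] 0.08544038739993848
[ 0.3302372  -0.94389798] -70.71682666741245 [0.52091801 0.10975445]
0.1 273 [ 0.55964852 -0.00417289  0.1       ] 0.1222123615021918
0.1 238 [0.5494713  0.02585993 0.1       ] 0.09050353978336283
```

Request:
servo_tool([
  {"grip": -1, "x": -3, "y": 0.2, "z": 0, "ax": 0, "ay": 0, "az": 0},
  {"grip": -1, "x": -3.1, "y": 0.1, "z": 0, "ax": 0, "ay": 0, "az": 0},
  {"grip": -1, "x": 0, "y": 0, "z": 3, "ax": 0, "ay": 0, "az": 0},
  {"grip": -1, "x": 0, "y": 0, "z": 3, "ax": 0, "ay": 0, "az": 0},
  {"grip": -1, "x": 0, "y": 0, "z": 3, "ax": 0, "ay": 0, "az": 0},
  {"grip": -1, "x": 0, "y": 0, "z": 3, "ax": 0, "ay": 0, "az": 0},
  {"grip": -1, "x": 0, "y": 0, "z": 1.4, "ax": 0, "ay": 0, "az": 0},
  {"grip": -1, "x": 0, "y": 0, "z": 0, "ax": 0, "ay": 0, "az": 0},
  {"grip": -1, "x": 0, "y": 0, "z": 0, "ax": 0, "ay": 0, "az": 0},
])

```text
clock: 3.12
position: [0.5571, 0.0014, 0.0818]
eef_rot: [[-0.32, 0.947, -0.002], [0.947, 0.32, 0.001], [0.001, -0.002, -1.0]]
wrist_force: [0.2, -0.5, 0.4]
grip_width: 1.002
finger_force: 0.0
```

Request:
servo_tool([
  {"grip": 1, "x": 0, "y": 0, "z": 0, "ax": 0, "ay": 0, "az": 0},
  {"grip": 1, "x": 0, "y": 0, "z": 0, "ax": 0, "ay": 0, "az": 0},
  {"grip": 1, "x": 0, "y": 0, "z": 0, "ax": 0, "ay": 0, "az": 0},
  {"grip": 1, "x": 0, "y": 0, "z": 0, "ax": 0, "ay": 0, "az": 0},
  {"grip": 1, "x": 0, "y": 0, "z": 0, "ax": 0, "ay": 0, "az": 0},
  {"grip": 1, "x": 0, "y": 0, "z": 0, "ax": 0, "ay": 0, "az": 0},
  {"grip": 1, "x": 0, "y": 0, "z": 0, "ax": 0, "ay": 0, "az": 0},
  {"grip": 1, "x": 0, "y": 0, "z": 0, "ax": 0, "ay": 0, "az": 0},
])

```text
clock: 3.78
position: [0.5583, -0.0004, 0.0836]
eef_rot: [[-0.317, 0.948, 0.001], [0.948, 0.317, 0.001], [0.0, 0.001, -1.0]]
wrist_force: [-1.4, 1.1, 7.1]
grip_width: 0.246
finger_force: 58.5
```

Request:
servo_tool([
  {"grip": 1, "x": 0.3, "y": 0, "z": 0, "ax": 0, "ay": 0, "az": 0},
  {"grip": 1, "x": 0.4, "y": 0, "z": 0, "ax": 0, "ay": 0, "az": 0},
  {"grip": 1, "x": 0.4, "y": 0, "z": 0, "ax": 0, "ay": 0, "az": 0},
  {"grip": 1, "x": 0.3, "y": 0, "z": 0, "ax": 0, "ay": 0, "az": 0},
  {"grip": 1, "x": 0.2, "y": 0, "z": 0, "ax": 0, "ay": 0, "az": 0},
  {"grip": 1, "x": 0, "y": 0, "z": 0, "ax": 0, "ay": 0, "az": 0},
])

```text
clock: 4.28
position: [0.5544, 0.0111, 0.0836]
eef_rot: [[-0.315, 0.949, 0.004], [0.949, 0.315, -0.004], [-0.005, 0.003, -1.0]]
wrist_force: [0.9, -5.6, 4.5]
grip_width: 0.241
finger_force: 58.9
```

Request:
servo_tool([
  {"grip": 1, "x": 0.2, "y": 0, "z": 0, "ax": 0, "ay": 0, "az": 0},
  {"grip": 1, "x": 0, "y": 0, "z": 0, "ax": 0, "ay": 0, "az": 0},
])

```text
clock: 4.45
position: [0.5539, 0.0126, 0.0836]
eef_rot: [[-0.315, 0.949, 0.005], [0.949, 0.315, -0.004], [-0.005, 0.003, -1.0]]
wrist_force: [0.3, -6.9, 4.3]
grip_width: 0.246
finger_force: 58.8
```

Request:
servo_tool([
  {"grip": 1, "x": 0.15, "y": 0, "z": 0, "ax": 0, "ay": 0, "az": 0},
  {"grip": 1, "x": 0, "y": 0, "z": 0, "ax": 0, "ay": 0, "az": 0},
])

```text
clock: 4.62
position: [0.5535, 0.0138, 0.0836]
eef_rot: [[-0.314, 0.949, 0.005], [0.949, 0.314, -0.004], [-0.006, 0.003, -1.0]]
wrist_force: [0.2, -8.0, 4.5]
grip_width: 0.24
finger_force: 58.8
```

Request:
servo_tool([
  {"grip": 1, "x": 0.3, "y": 0, "z": 0, "ax": 0, "ay": 0, "az": 0},
  {"grip": 1, "x": 0.2, "y": 0, "z": 0, "ax": 0, "ay": 0, "az": 0},
  {"grip": 1, "x": 0, "y": 0, "z": 0, "ax": 0, "ay": 0, "az": 0},
])

```text
clock: 4.87
position: [0.552, 0.0184, 0.0836]
eef_rot: [[-0.314, 0.949, 0.005], [0.949, 0.314, -0.004], [-0.006, 0.003, -1.0]]
wrist_force: [1.8, -6.6, 4.0]
grip_width: 0.242
finger_force: 58.9
```

Request:
servo_tool([
  {"grip": 1, "x": 0.3, "y": 0, "z": 0, "ax": 0, "ay": 0, "az": 0},
  {"grip": 1, "x": 0, "y": 0, "z": 0, "ax": 0, "ay": 0, "az": 0},
])

```text
clock: 5.03
position: [0.5516, 0.0193, 0.0837]
eef_rot: [[-0.313, 0.95, 0.006], [0.95, 0.313, -0.007], [-0.008, 0.004, -1.0]]
wrist_force: [2.1, -10.2, 2.1]
grip_width: 0.243
finger_force: 58.6
```

Request:
servo_tool([
  {"grip": 1, "x": 0.3, "y": 0, "z": 0, "ax": 0, "ay": 0, "az": 0},
  {"grip": 1, "x": 0, "y": 0, "z": 0, "ax": 0, "ay": 0, "az": 0},
])

```text
clock: 5.2
position: [0.5516, 0.0194, 0.0837]
eef_rot: [[-0.312, 0.95, 0.009], [0.95, 0.312, -0.01], [-0.012, 0.005, -1.0]]
wrist_force: [4.2, -14.1, 0.3]
grip_width: 0.241
finger_force: 58.8
```

The gauge is home: the position has stopped moving while the force rises. I'll relax, release and rise.

Request:
servo_tool([
  {"grip": 1, "x": -0.5, "y": 0, "z": 0, "ax": 0, "ay": 0, "az": 0},
  {"grip": 1, "x": 0, "y": 0, "z": 0, "ax": 0, "ay": 0, "az": 0},
  {"grip": -1, "x": 0, "y": 0, "z": 0, "ax": 0, "ay": 0, "az": 0},
  {"grip": -1, "x": 0, "y": 0, "z": 0, "ax": 0, "ay": 0, "az": 0},
  {"grip": -1, "x": 0, "y": 0, "z": 0, "ax": 0, "ay": 0, "az": 0},
  {"grip": -1, "x": 0, "y": 0, "z": -2, "ax": 0, "ay": 0, "az": 0},
  {"grip": -1, "x": 0, "y": 0, "z": -3, "ax": 0, "ay": 0, "az": 0},
  {"grip": -1, "x": 0, "y": 0, "z": -3, "ax": 0, "ay": 0, "az": 0},
  {"grip": -1, "x": 0, "y": 0, "z": -2, "ax": 0, "ay": 0, "az": 0},
  {"grip": -1, "x": 0, "y": 0, "z": 0, "ax": 0, "ay": 0, "az": 0},
])

```text
clock: 6.03
position: [0.5525, 0.0247, 0.1864]
eef_rot: [[-0.318, 0.948, 0.008], [0.948, 0.318, 0.002], [-0.001, 0.008, -1.0]]
wrist_force: [0.5, -0.4, 0.3]
grip_width: 0.999
finger_force: 0.0
```

Request:
servo_tool([
  {"grip": -1, "x": 3, "y": 0, "z": 0, "ax": 0, "ay": 0, "az": 0},
  {"grip": -1, "x": 3.4, "y": 0, "z": 0, "ax": 0, "ay": 0, "az": 0},
  {"grip": -1, "x": 3.4, "y": 0, "z": 0, "ax": 0, "ay": 0, "az": 0},
  {"grip": -1, "x": 0, "y": 0, "z": 0, "ax": 0, "ay": 0, "az": 7},
  {"grip": -1, "x": 0, "y": 0, "z": 0, "ax": 0, "ay": 0, "az": 7},
  {"grip": -1, "x": 0, "y": 0, "z": 0, "ax": 0, "ay": 0, "az": 7},
])

```text
clock: 6.53
position: [0.5172, 0.1184, 0.1815]
eef_rot: [[0.046, 0.999, -0.002], [0.999, -0.046, 0.0], [0.0, -0.002, -1.0]]
wrist_force: [0.6, -0.2, -0.1]
grip_width: 0.998
finger_force: 0.0
```

Run:
```python
from h import *
import pickle
o=env.get_obs(); print(o['clock'],o['position'],o['eef_rot'].round(4).tolist(),o['wrist_force'],o['qpos'].round(3))
c=cap('wrist'); pickle.dump(c,open('w3.pkl','wb')); cv2.imwrite('pics/w3.png',c['bgr']);
```

```text
6.5333 [0.51719198 0.1183906  0.18146097] [[0.0462, 0.9989, -0.0021], [0.9989, -0.0462, 0.0004], [0.0003, -0.0021, -1.0]] [ 0.64987628 -0.24701098 -0.08081578] [-0.639  0.428  0.438  2.09  -0.284  0.682 -0.06 ]
```

Request:
servo_tool([
  {"grip": -1, "x": 0, "y": 0, "z": 0, "ax": 0, "ay": 0, "az": 7},
  {"grip": -1, "x": 0, "y": 0, "z": 0, "ax": 0, "ay": 0, "az": 7},
  {"grip": -1, "x": 0, "y": 0, "z": 0, "ax": 0, "ay": 0, "az": 7},
  {"grip": -1, "x": 0, "y": 0, "z": 0, "ax": 0, "ay": 0, "az": 7},
  {"grip": -1, "x": 0, "y": 0, "z": 0, "ax": 0, "ay": 0, "az": 7},
  {"grip": -1, "x": 0, "y": 0, "z": 0, "ax": 0, "ay": 0, "az": 7},
  {"grip": -1, "x": 0, "y": 0, "z": 0, "ax": 0, "ay": 0, "az": 7},
  {"grip": -1, "x": 0, "y": 0, "z": 0, "ax": 0, "ay": 0, "az": 7},
  {"grip": -1, "x": 0, "y": 0, "z": 0, "ax": 0, "ay": 0, "az": 7},
  {"grip": -1, "x": 0, "y": 0, "z": 0, "ax": 0, "ay": 0, "az": 7},
])

```text
clock: 7.42
position: [0.5177, 0.1171, 0.1816]
eef_rot: [[0.955, 0.298, -0.002], [0.298, -0.955, -0.0], [-0.002, -0.0, -1.0]]
wrist_force: [0.5, 0.8, 0.3]
grip_width: 1.002
finger_force: 0.0
```

Request:
servo_tool([
  {"grip": -1, "x": 0, "y": 0, "z": 0, "ax": 0, "ay": 0, "az": 7},
  {"grip": -1, "x": 0, "y": 0, "z": 0, "ax": 0, "ay": 0, "az": 7},
  {"grip": -1, "x": 0, "y": 0, "z": 0, "ax": 0, "ay": 0, "az": 7},
  {"grip": -1, "x": 0, "y": 0, "z": 0, "ax": 0, "ay": 0, "az": 7},
  {"grip": -1, "x": 0, "y": 0, "z": 0, "ax": 0, "ay": 0, "az": 7},
  {"grip": -1, "x": 0, "y": 0, "z": 0, "ax": 0, "ay": 0, "az": 0},
  {"grip": -1, "x": 0, "y": 0, "z": 0, "ax": 0, "ay": 0, "az": 0},
])

```text
clock: 8.0
position: [0.5179, 0.1169, 0.1816]
eef_rot: [[0.955, -0.296, -0.002], [-0.296, -0.955, -0.001], [-0.001, 0.001, -1.0]]
wrist_force: [0.8, -0.2, -0.7]
grip_width: 0.996
finger_force: 0.0
```

Run:
```python
from h import *
import pickle
o=env.get_obs(); print(o['clock'],o['position'],o['eef_rot'].round(4).tolist(),o['wrist_force'],o['qpos'].round(3))
c=cap('wrist'); pickle.dump(c,open('w4.pkl','wb')); cv2.imwrite('pics/w4.png',c['bgr']);
```

```text
8.0 [0.51790299 0.11691222 0.18155103] [[0.9552, -0.2958, -0.0016], [-0.2958, -0.9552, -0.001], [-0.0012, 0.0014, -1.0]] [ 0.80533444 -0.18955928 -0.71940137] [-0.976  0.579  0.963  2.101 -0.671  0.806 -1.467]
```

View pics/w4.png

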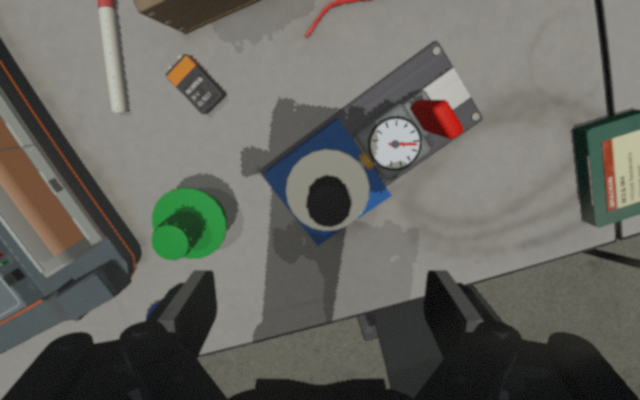

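The dial is clear at (396,144), with the needle pointing right. The knob is at (328,200), the flange at (327,190) and the green lookalike at (188,223).

```bash
cat >> h.py <<'E'
A=np.array([.5203,.1113]); D=np.array([np.cos(np.radians(-71.3)),np.sin(np.radians(-71.3))]); N=np.array([-D[1],D[0]])
def needle(c,r=None):
    """needle angle (deg ccw from stand +x) ; bird view of the dial plane, 0.2 mm/px in stand frame"""
    g=np.mgrid[-25:25.1:.2,35:105.1:.2]/1000.  # y rows, x cols
    P=np.concatenate([(A+g[1][...,None]*D+g[0][...,None]*N),np.full(g[0].shape+(1,),.067)],-1).reshape(-1,3)
    uv=proj(c,P[None].reshape(-1,3)).reshape(g[0].shape+(2,)).astype(np.float32)
    b=cv2.remap(c['bgr'],uv[...,0],uv[...,1],cv2.INTER_CUBIC); h=cv2.cvtColor(b,cv2.COLOR_BGR2HSV)
    w=((h[...,1]<50)&(h[...,2]>110)).astype(np.uint8)
    w=cv2.morphologyEx(w,cv2.MORPH_OPEN,np.ones((5,5)))
    cs,_=cv2.findContours(w,cv2.RETR_EXTERNAL,cv2.CHAIN_APPROX_NONE)
    best=None
    for k in cs:
        (x,y),R=cv2.minEnclosingCircle(k)
        if 40<R<80 and cv2.contourArea(k)>.5*np.pi*R*R and (best is None or R>best[2]): best=(x,y,R)
    if best is None: return None,b
    x,y,R=best; yy,xx=np.mgrid[:b.shape[0],:b.shape[1]]; dx,dy=xx-x,yy-y; rr=np.hypot(dx,dy)
    m=((h[...,0]<12)|(h[...,0]>168))&(h[...,1]>90)&(rr<R*.85)
    v=np.array([dx[m].sum(),dy[m].sum()]); 
    return dict(ang=np.degrees(np.arctan2(v[1],v[0])),n=int(m.sum()),cx=35+x*.2,cy=-25+y*.2,R=R*.2),b
E
sed -i 's/projectPoints(np.array(\[P\],float)/projectPoints(np.array(P,float).reshape(-1,1,3)/' h.py
python3 - <<'E'
from h import *
import pickle
bs=[]
for n in ('w2','w3','w4'):
    c=pickle.load(open(n+'.pkl','rb')); r,b=needle(c); print(n,r); bs.append(b[::-1])
cv2.imwrite('pics/b.png',np.hstack(bs)[:, :800] if False else cv2.resize(np.hstack([bs[0],bs[2]]),None,fx=1,fy=1))
c=pickle.load(open('w4.pkl','rb')); h=cv2.cvtColor(c['bgr'],cv2.COLOR_BGR2HSV)
m=((h[...,1]<45)&(h[...,2]>100)).astype(np.uint8); q=np.zeros_like(m); cv2.circle(q,(327,190),50,1,-1); m&=q
m=cv2.morphologyEx(m,cv2.MORPH_OPEN,np.ones((3,3)))
k=max(cv2.findContours(m,cv2.RETR_EXTERNAL,cv2.CHAIN_APPROX_NONE)[0],key=cv2.contourArea); e=cv2.fitEllipse(cv2.convexHull(k)); print(e,onz(c,*e[0],.065))
kb=((h[...,2]<40)&(q>0)).astype(np.uint8); k=max(cv2.findContours(kb,cv2.RETR_EXTERNAL,cv2.CHAIN_APPROX_NONE)[0],key=cv2.contourArea)
print('knob bb',cv2.boundingRect(k),'pred top',proj(c,[*A,.108]),'pred bottom',proj(c,[*A,.072]))
E
```

```text
w2 {'ang': np.float64(0.0), 'n': 0, 'cx': 43.40144500732422, 'cy': 8.002737426757811, 'R': 8.141272735595704}
w3 None
w4 None
((329.6138916015625, 192.91357421875), (82.6516342163086, 91.65559387207031), 137.3321075439453) [0.51858498 0.1092191  0.065     ]
knob bb (308, 177, 42, 48) pred top [[327.62398802 207.67666471]] pred bottom [[326.61657685 193.93742122]]
```

View pics/b.png

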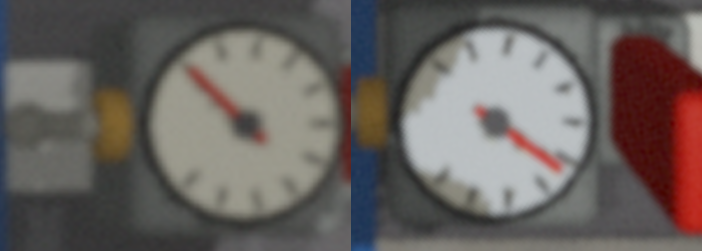

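In the stand-frame views the needle at rest points at about 135° (zero). Now it points at about -35°, so the reading is about 9.5 mm. I'll fix the needle reader to the known dial centre and get the knob's centre from depth.

```bash
cat >> h.py <<'E'
def needle(c,ctr=(63.8,.6),R=19.):
    g=np.mgrid[-25:25.1:.2,35:105.1:.2]/1000.
    P=np.concatenate([(A+g[1][...,None]*D+g[0][...,None]*N),np.full(g[0].shape+(1,),.067)],-1)
    uv=proj(c,P).reshape(g[0].shape+(2,)).astype(np.float32)
    b=cv2.remap(c['bgr'],uv[...,0],uv[...,1],cv2.INTER_CUBIC); h=cv2.cvtColor(b,cv2.COLOR_BGR2HSV)
    dx,dy=g[1]*1000-ctr[0],g[0]*1000-ctr[1]; rr=np.hypot(dx,dy)
    m=((h[...,0]<12)|(h[...,0]>168))&(h[...,1]>90)&(rr<R*.85)&(rr>R*.4)
    a=np.degrees(np.arctan2(dy[m].sum(),dx[m].sum())); p=((135-a)%360)/18
    return round(a,1),int(m.sum()),round(p,2),b[::-1]
E
python3 - <<'E'
from h import *
import pickle
c=pickle.load(open('w2.pkl','rb')); print(needle(c,(84,.2))[:3])
c=pickle.load(open('w4.pkl','rb')); print(needle(c)[:3])
for n in ('w2','w3','w4'):
    c=pickle.load(open(n+'.pkl','rb'))
    vv,uu=np.mgrid[:400,:640]; p=cv2.undistortPoints(np.stack([uu,vv],-1).reshape(-1,1,2).astype(float),c['K'],np.array(c['distortion'],float)).reshape(-1,2)
    X=(np.c_[p,np.ones(len(p))]*c['range_z'].reshape(-1,1))@c['pose'][:3,:3].T+c['pose'][:3,3]
    near=np.hypot(*(X[:,:2]-A).T)<.03; near&=c['range_z'].ravel()>0
    for lo,hi in ((.1,.115),(.06,.07)):
        s=X[near&(X[:,2]>lo)&(X[:,2]<hi)]
        if len(s)>50:
            (cx,cy),r=cv2.minEnclosingCircle(s[:,:2].astype(np.float32)*1000); print(n,lo,len(s),s.mean(0).round(4),(cx,cy),r)
E
```

```text
(np.float64(134.9), 347, np.float64(0.01))
(np.float64(-35.7), 350, np.float64(9.48))
w2 0.1 1304 [0.5205 0.1104 0.107 ] (520.7304077148438, 110.18669891357422) 15.748991966247559
w2 0.06 2758 [0.5193 0.1138 0.0652] (520.2816772460938, 111.30279541015625) 29.99176597595215
w3 0.1 1469 [0.5201 0.1124 0.1067] (520.031982421875, 110.71415710449219) 16.048479080200195
w3 0.06 2484 [0.5207 0.1191 0.0651] (520.3120727539062, 111.32257843017578) 29.980117797851562
w4 0.1 1516 [0.5221 0.1105 0.1067] (520.64990234375, 110.83998107910156) 15.95096206665039
w4 0.06 2599 [0.5266 0.11   0.0651] (520.296875, 111.30278015136719) 29.995790481567383
```

Request:
servo_tool([
  {"grip": -1, "x": 0.44, "y": 0.52, "z": 0, "ax": 0, "ay": 0, "az": 0},
  {"grip": -1, "x": 0, "y": 0, "z": 2.5, "ax": 0, "ay": 0, "az": 0},
  {"grip": -1, "x": 0, "y": 0, "z": 2.5, "ax": 0, "ay": 0, "az": 0},
  {"grip": -1, "x": 0, "y": 0, "z": 2.3, "ax": 0, "ay": 0, "az": 0},
  {"grip": -1, "x": 0, "y": 0, "z": 2, "ax": 0, "ay": 0, "az": 0},
  {"grip": -1, "x": 0, "y": 0, "z": 0, "ax": 0, "ay": 0, "az": 0},
  {"grip": -1, "x": 0, "y": 0, "z": 0, "ax": 0, "ay": 0, "az": 0},
  {"grip": -1, "x": 0, "y": 0, "z": 0, "ax": 0, "ay": 0, "az": 0},
])

```text
clock: 8.72
position: [0.5221, 0.1098, 0.0904]
eef_rot: [[0.954, -0.301, 0.002], [-0.301, -0.954, 0.0], [0.001, -0.001, -1.0]]
wrist_force: [1.1, -0.7, 1.4]
grip_width: 1.001
finger_force: 0.0
```

Request:
servo_tool([
  {"grip": -1, "x": -0.17, "y": -0.03, "z": 0.1, "ax": 0, "ay": 0, "az": 0},
  {"grip": -1, "x": 0, "y": 0, "z": 0, "ax": 0, "ay": 0, "az": 0},
  {"grip": -1, "x": 0, "y": 0, "z": 0, "ax": 0, "ay": 0, "az": 0},
])

```text
clock: 8.97
position: [0.5201, 0.1114, 0.0893]
eef_rot: [[0.954, -0.3, 0.001], [-0.3, -0.954, 0.001], [0.001, -0.001, -1.0]]
wrist_force: [1.2, -0.7, 0.2]
grip_width: 1.003
finger_force: 0.0
```

Request:
servo_tool([
  {"grip": 1, "x": 0, "y": 0, "z": 0, "ax": 0, "ay": 0, "az": 0},
  {"grip": 1, "x": 0, "y": 0, "z": 0, "ax": 0, "ay": 0, "az": 0},
  {"grip": 1, "x": 0, "y": 0, "z": 0, "ax": 0, "ay": 0, "az": 0},
  {"grip": 1, "x": 0, "y": 0, "z": 0, "ax": 0, "ay": 0, "az": 0},
  {"grip": 1, "x": 0, "y": 0, "z": 0, "ax": 0, "ay": 0, "az": 0},
  {"grip": 1, "x": 0, "y": 0, "z": 0, "ax": 0, "ay": 0, "az": 0},
  {"grip": 1, "x": 0, "y": 0, "z": 0, "ax": 0, "ay": 0, "az": 0},
  {"grip": 1, "x": 0, "y": 0, "z": 0, "ax": 0, "ay": 0, "az": 0},
])

```text
clock: 9.63
position: [0.52, 0.1109, 0.0888]
eef_rot: [[0.954, -0.301, 0.001], [-0.301, -0.954, 0.0], [0.001, -0.0, -1.0]]
wrist_force: [-0.6, 0.8, 5.4]
grip_width: 0.3
finger_force: 58.7
```

```bash
cat > look.py <<'E'
from h import *
import sys
o=env.get_obs(); c=cap('wrist'); r=needle(c); cv2.imwrite('pics/%s.png'%sys.argv[1],c['bgr'])
cv2.imwrite('pics/%s_b.png'%sys.argv[1],r[3])
print(o['clock'],'q7',o['qpos'][6].round(3),o['position'].round(4),o['wrist_force'].round(2),o['moment'].round(2),r[:3])
E
python3 look.py g1
```

```text
9.6333 q7 -1.312 [0.52   0.1109 0.0888] [-0.62  0.79  5.38] [-0.03  0.16  0.04] (np.float64(-32.2), 448, np.float64(9.29))
```

Request:
servo_tool([
  {"grip": 1, "x": 0, "y": 0, "z": 0, "ax": 0, "ay": 0, "az": 4},
  {"grip": 1, "x": 0, "y": 0, "z": 0, "ax": 0, "ay": 0, "az": 4},
  {"grip": 1, "x": 0, "y": 0, "z": 0, "ax": 0, "ay": 0, "az": 4},
  {"grip": 1, "x": 0, "y": 0, "z": 0, "ax": 0, "ay": 0, "az": 4},
  {"grip": 1, "x": 0, "y": 0, "z": 0, "ax": 0, "ay": 0, "az": 4},
  {"grip": 1, "x": 0, "y": 0, "z": 0, "ax": 0, "ay": 0, "az": 0},
])

```text
clock: 10.18
position: [0.52, 0.1113, 0.0888]
eef_rot: [[0.792, -0.61, 0.0], [-0.61, -0.792, 0.0], [0.0, -0.0, -1.0]]
wrist_force: [-0.1, 0.9, 6.9]
grip_width: 0.299
finger_force: 59.5
```

```bash
python3 look.py g2
```

```text
10.1833 q7 -1.582 [0.52   0.1113 0.0888] [-0.1   0.92  6.87] [ 0.17  0.24 -0.  ] (np.float64(-63.8), 412, np.float64(11.05))
```

The reading is rising, so this is the right direction.

Request:
servo_tool([
  {"grip": 1, "x": 0, "y": 0, "z": 0, "ax": 0, "ay": 0, "az": 4},
  {"grip": 1, "x": 0, "y": 0, "z": 0, "ax": 0, "ay": 0, "az": 4},
  {"grip": 1, "x": 0, "y": 0, "z": 0, "ax": 0, "ay": 0, "az": 4},
  {"grip": 1, "x": 0, "y": 0, "z": 0, "ax": 0, "ay": 0, "az": 4},
  {"grip": 1, "x": 0, "y": 0, "z": 0, "ax": 0, "ay": 0, "az": 4},
  {"grip": 1, "x": 0, "y": 0, "z": 0, "ax": 0, "ay": 0, "az": 0},
])

```text
clock: 10.73
position: [0.5203, 0.1114, 0.0888]
eef_rot: [[0.536, -0.844, 0.001], [-0.844, -0.536, 0.0], [0.0, -0.001, -1.0]]
wrist_force: [0.1, 0.9, 6.2]
grip_width: 0.3
finger_force: 59.7
```

```bash
python3 look.py g3
```

```text
10.7333 q7 -1.86 [0.5203 0.1114 0.0888] [0.13 0.88 6.22] [ 0.22  0.12 -0.  ] (np.float64(-87.0), 411, np.float64(12.33))
```

Request:
servo_tool([
  {"grip": 1, "x": 0, "y": 0, "z": 0, "ax": 0, "ay": 0, "az": 4},
  {"grip": 1, "x": 0, "y": 0, "z": 0, "ax": 0, "ay": 0, "az": 4},
  {"grip": 1, "x": 0, "y": 0, "z": 0, "ax": 0, "ay": 0, "az": 4},
  {"grip": 1, "x": 0, "y": 0, "z": 0, "ax": 0, "ay": 0, "az": 4},
  {"grip": 1, "x": 0, "y": 0, "z": 0, "ax": 0, "ay": 0, "az": 4},
  {"grip": 1, "x": 0, "y": 0, "z": 0, "ax": 0, "ay": 0, "az": 0},
])

```text
clock: 11.28
position: [0.5205, 0.1114, 0.0888]
eef_rot: [[0.215, -0.977, 0.001], [-0.977, -0.215, 0.0], [0.0, -0.001, -1.0]]
wrist_force: [-0.4, 0.2, 5.4]
grip_width: 0.295
finger_force: 59.7
```

```bash
python3 look.py g4
```

```text
11.2833 q7 -2.148 [0.5205 0.1114 0.0888] [-0.44  0.23  5.43] [ 0.18 -0.01 -0.01] (np.float64(-98.0), 392, np.float64(12.95))
```

Request:
servo_tool([
  {"grip": 1, "x": 0, "y": 0, "z": 0, "ax": 0, "ay": 0, "az": 4},
  {"grip": 1, "x": 0, "y": 0, "z": 0, "ax": 0, "ay": 0, "az": 4},
  {"grip": 1, "x": 0, "y": 0, "z": 0, "ax": 0, "ay": 0, "az": 4},
  {"grip": 1, "x": 0, "y": 0, "z": 0, "ax": 0, "ay": 0, "az": 4},
  {"grip": 1, "x": 0, "y": 0, "z": 0, "ax": 0, "ay": 0, "az": 4},
  {"grip": 1, "x": 0, "y": 0, "z": 0, "ax": 0, "ay": 0, "az": 0},
])

```text
clock: 11.83
position: [0.5208, 0.1113, 0.0888]
eef_rot: [[-0.132, -0.991, 0.002], [-0.991, 0.132, -0.0], [0.0, -0.002, -1.0]]
wrist_force: [-0.5, 0.9, 5.1]
grip_width: 0.296
finger_force: 59.7
```

```bash
python3 look.py g5
```

```text
11.8333 q7 -2.445 [0.5208 0.1113 0.0888] [-0.53  0.92  5.13] [ 0.19 -0.15 -0.04] (np.float64(-93.2), 364, np.float64(12.68))
```

Request:
servo_tool([
  {"grip": 1, "x": 0, "y": 0, "z": 0, "ax": 0, "ay": 0, "az": 4},
  {"grip": 1, "x": 0, "y": 0, "z": 0, "ax": 0, "ay": 0, "az": 4},
  {"grip": 1, "x": 0, "y": 0, "z": 0, "ax": 0, "ay": 0, "az": 4},
  {"grip": 1, "x": 0, "y": 0, "z": 0, "ax": 0, "ay": 0, "az": 4},
  {"grip": 1, "x": 0, "y": 0, "z": 0, "ax": 0, "ay": 0, "az": 4},
  {"grip": 1, "x": 0, "y": 0, "z": 0, "ax": 0, "ay": 0, "az": 0},
])

```text
clock: 12.38
position: [0.5209, 0.1109, 0.0888]
eef_rot: [[-0.463, -0.886, 0.002], [-0.886, 0.463, -0.001], [-0.0, -0.003, -1.0]]
wrist_force: [0.4, 0.3, 3.8]
grip_width: 0.298
finger_force: 59.7
```

```bash
python3 look.py g6
python3 - <<'E'
from h import *
from scipy.optimize import curve_fit
R=env.get_obs()['eef_rot']; y6=np.degrees(np.arctan2(R[1,0],R[0,0])); r=needle(dict(bgr=cv2.imread('pics/g6.png'),**{k:v for k,v in cap('wrist').items() if k!='bgr'}))
y=np.array([-17.5,-37.6,-57.6,-77.6,-97.6,y6]); p=np.array([9.29,11.05,12.33,12.95,12.68,r[2]]); print(y6,r[2])
f=lambda y,a,b,c:a+b*np.cos(np.radians(y-c))
for s in (slice(0,6),slice(1,6),slice(2,6)): q,_=curve_fit(f,y[s],p[s],[7,6,-81]); print(q,(f(y[s],*q)-p[s]).round(2))
E
```

```text
12.3833 q7 -2.749 [0.5209 0.1109 0.0888] [0.44 0.34 3.84] [ 0.01 -0.24 -0.06] (np.float64(-75.7), 421, np.float64(11.7))
-117.50294135422392 11.7
[  6.47403008   6.44688721 -81.8738646 ] [-0.03  0.04  0.02 -0.05 -0.    0.01]
[  6.26997023   6.67289402 -81.92260954] [-0.01  0.02 -0.03  0.01 -0.  ]
[  6.15421092   6.79490867 -82.09505352] [ 0.01 -0.02  0.02 -0.01]
```

The fit puts the peak at yaw -82°, so I'll turn back 35.5°.

Request:
servo_tool([
  {"grip": 1, "x": 0, "y": 0, "z": 0, "ax": 0, "ay": 0, "az": -4},
  {"grip": 1, "x": 0, "y": 0, "z": 0, "ax": 0, "ay": 0, "az": -4.5},
  {"grip": 1, "x": 0, "y": 0, "z": 0, "ax": 0, "ay": 0, "az": -4.5},
  {"grip": 1, "x": 0, "y": 0, "z": 0, "ax": 0, "ay": 0, "az": -4.5},
  {"grip": 1, "x": 0, "y": 0, "z": 0, "ax": 0, "ay": 0, "az": -4.5},
  {"grip": 1, "x": 0, "y": 0, "z": 0, "ax": 0, "ay": 0, "az": -4.5},
  {"grip": 1, "x": 0, "y": 0, "z": 0, "ax": 0, "ay": 0, "az": -4.5},
  {"grip": 1, "x": 0, "y": 0, "z": 0, "ax": 0, "ay": 0, "az": -4.5},
  {"grip": 1, "x": 0, "y": 0, "z": 0, "ax": 0, "ay": 0, "az": 0},
  {"grip": 1, "x": 0, "y": 0, "z": 0, "ax": 0, "ay": 0, "az": 0},
])

```text
clock: 13.32
position: [0.5202, 0.1112, 0.0888]
eef_rot: [[0.138, -0.99, 0.001], [-0.99, -0.138, 0.001], [-0.001, -0.001, -1.0]]
wrist_force: [-0.3, -0.4, 5.6]
grip_width: 0.296
finger_force: 60.0
```

```bash
python3 look.py g7
```

```text
13.3167 q7 -2.211 [0.5202 0.1112 0.0888] [-0.33 -0.38  5.56] [ 0.06 -0.15  0.12] (np.float64(-100.5), 373, np.float64(13.08))
```

Request:
servo_tool([
  {"grip": -1, "x": 0, "y": 0, "z": 0, "ax": 0, "ay": 0, "az": 0},
  {"grip": -1, "x": 0, "y": 0, "z": 0, "ax": 0, "ay": 0, "az": 0},
  {"grip": -1, "x": 0, "y": 0, "z": 0, "ax": 0, "ay": 0, "az": 0},
  {"grip": -1, "x": 0, "y": 0, "z": 0, "ax": 0, "ay": 0, "az": 0},
  {"grip": -1, "x": 0, "y": 0, "z": -1, "ax": 0, "ay": 0, "az": 0},
  {"grip": -1, "x": 0, "y": 0, "z": -3, "ax": 0, "ay": 0, "az": 0},
  {"grip": -1, "x": 0, "y": 0, "z": -3, "ax": 0, "ay": 0, "az": 0},
  {"grip": -1, "x": 0, "y": 0, "z": -3, "ax": 0, "ay": 0, "az": 0},
  {"grip": -1, "x": 0, "y": 0, "z": 0, "ax": 0, "ay": 0, "az": 0},
  {"grip": -1, "x": 0, "y": 0, "z": 0, "ax": 0, "ay": 0, "az": 0},
])

```text
clock: 14.2
position: [0.5207, 0.1111, 0.1902]
eef_rot: [[0.139, -0.99, 0.003], [-0.99, -0.139, 0.001], [-0.0, -0.003, -1.0]]
wrist_force: [0.2, -0.2, -0.4]
grip_width: 0.997
finger_force: 0.0
```

```bash
python3 look.py g8; python3 -c "
from h import *
c=cap('wrist')
vv,uu=np.mgrid[:400,:640]; p=cv2.undistortPoints(np.stack([uu,vv],-1).reshape(-1,1,2).astype(float),c['K'],np.array(c['distortion'],float)).reshape(-1,2)
X=(np.c_[p,np.ones(len(p))]*c['range_z'].reshape(-1,1))@c['pose'][:3,:3].T+c['pose'][:3,3]
r=np.hypot(*(X[:,:2]-A).T)
print(np.median(X[r<.01,2]),np.median(X[(r>.02)&(r<.03),2]))"
```

```text
14.2 q7 -2.362 [0.5207 0.1111 0.1902] [ 0.17 -0.17 -0.35] [-0.04  0.01  0.01] (np.float64(-97.7), 320, np.float64(12.93))
0.10746334108593611 0.06575652837533275
```

View pics/g8.png

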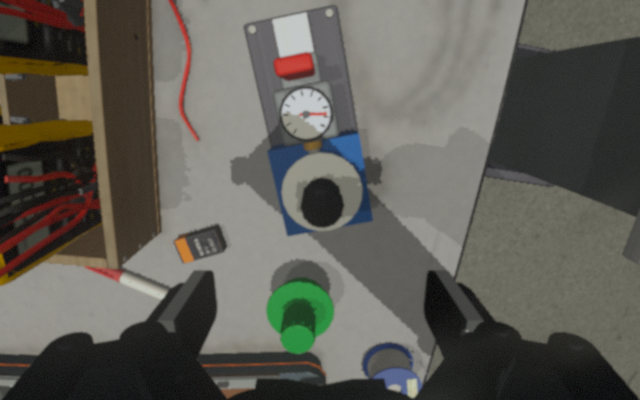

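The gripper is clear: knob at (322,200), dial at (305,113) with the needle near its furthest point, spindle seated and nothing disturbed. I'll compare the needle directions before and after release independently of parallax, using a line fit.

Run:
```python
from h import *
for n in ('g3','g4','g5','g7','g8'):
    b=cv2.imread(f'pics/{n}_b.png'); h=cv2.cvtColor(b,cv2.COLOR_BGR2HSV)
    yy,xx=np.mgrid[:b.shape[0],:b.shape[1]]; rr=np.hypot(xx-144,yy-123)
    m=((h[...,0]<12)|(h[...,0]>168))&(h[...,1]>90)&(rr<85)
    m=cv2.morphologyEx(m.astype(np.uint8),cv2.MORPH_OPEN,np.ones((3,3)))>0
    l=cv2.fitLine(np.c_[xx[m],yy[m]].astype(np.float32),cv2.DIST_HUBER,0,.01,.01).ravel()
    a=np.degrees(np.arctan2(-l[1],l[0])); a=a-180 if a>0 else a
    print(n,a.round(1),((135-a)/18).round(2))
```

```text
g3 -88.5 12.41
g4 -100.0 13.06
g5 -95.0 12.78
g7 -102.9 13.21
g8 -99.8 13.04
```

The line fit still shows a 0.17 mm drop on release. That is within the noise, but it could hide a rotation of several degrees. I'll regrip and test symmetry at ±20°.

Request:
servo_tool([
  {"grip": -1, "x": 0, "y": 0, "z": 3, "ax": 0, "ay": 0, "az": 0},
  {"grip": -1, "x": 0, "y": 0, "z": 3, "ax": 0, "ay": 0, "az": 0},
  {"grip": -1, "x": 0, "y": 0, "z": 3, "ax": 0, "ay": 0, "az": 0},
  {"grip": -1, "x": 0, "y": 0, "z": 1, "ax": 0, "ay": 0, "az": 0},
  {"grip": -1, "x": 0, "y": 0, "z": 0, "ax": 0, "ay": 0, "az": 0},
  {"grip": -1, "x": 0, "y": 0, "z": 0, "ax": 0, "ay": 0, "az": 0},
  {"grip": -1, "x": 0, "y": 0, "z": 0, "ax": 0, "ay": 0, "az": 0},
])

```text
clock: 14.88
position: [0.5205, 0.1107, 0.0894]
eef_rot: [[0.139, -0.99, 0.002], [-0.99, -0.139, -0.0], [0.001, -0.002, -1.0]]
wrist_force: [0.7, -0.1, 0.8]
grip_width: 1.0
finger_force: 0.0
```

```bash
python3 look.py g9
```

```text
14.8833 q7 -2.215 [0.5205 0.1107 0.0894] [ 0.67 -0.08  0.79] [-0.02  0.01 -0.03] (np.float64(-97.6), 389, np.float64(12.92))
```

Request:
servo_tool([
  {"grip": 1, "x": 0, "y": 0, "z": 0, "ax": 0, "ay": 0, "az": 0},
  {"grip": 1, "x": 0, "y": 0, "z": 0, "ax": 0, "ay": 0, "az": 0},
  {"grip": 1, "x": 0, "y": 0, "z": 0, "ax": 0, "ay": 0, "az": 0},
  {"grip": 1, "x": 0, "y": 0, "z": 0, "ax": 0, "ay": 0, "az": 0},
  {"grip": 1, "x": 0, "y": 0, "z": 0, "ax": 0, "ay": 0, "az": 0},
  {"grip": 1, "x": 0, "y": 0, "z": 0, "ax": 0, "ay": 0, "az": 0},
  {"grip": 1, "x": 0, "y": 0, "z": 0, "ax": 0, "ay": 0, "az": 0},
  {"grip": 1, "x": 0, "y": 0, "z": 0, "ax": 0, "ay": 0, "az": 0},
])

```text
clock: 15.6
position: [0.52, 0.1109, 0.0891]
eef_rot: [[0.139, -0.99, 0.001], [-0.99, -0.139, 0.0], [-0.0, -0.001, -1.0]]
wrist_force: [-1.4, 0.0, 5.2]
grip_width: 0.296
finger_force: 58.7
```

```bash
python3 look.py g10
```

```text
15.6 q7 -2.215 [0.52   0.1109 0.0891] [-1.43  0.02  5.19] [0.02 0.18 0.03] (np.float64(-99.2), 376, np.float64(13.01))
```

Request:
servo_tool([
  {"grip": 1, "x": 0, "y": 0, "z": 0, "ax": 0, "ay": 0, "az": -4},
  {"grip": 1, "x": 0, "y": 0, "z": 0, "ax": 0, "ay": 0, "az": -4},
  {"grip": 1, "x": 0, "y": 0, "z": 0, "ax": 0, "ay": 0, "az": -4},
  {"grip": 1, "x": 0, "y": 0, "z": 0, "ax": 0, "ay": 0, "az": -4},
  {"grip": 1, "x": 0, "y": 0, "z": 0, "ax": 0, "ay": 0, "az": -4},
  {"grip": 1, "x": 0, "y": 0, "z": 0, "ax": 0, "ay": 0, "az": -4},
  {"grip": 1, "x": 0, "y": 0, "z": 0, "ax": 0, "ay": 0, "az": 0},
])

```text
clock: 16.23
position: [0.5201, 0.1109, 0.0892]
eef_rot: [[0.531, -0.847, 0.001], [-0.847, -0.531, 0.001], [-0.0, -0.001, -1.0]]
wrist_force: [-0.9, -1.9, 5.4]
grip_width: 0.292
finger_force: 59.5
```

```bash
python3 look.py g11
```

```text
16.2333 q7 -1.866 [0.5201 0.1109 0.0892] [-0.91 -1.91  5.36] [-0.08  0.19  0.13] (np.float64(-88.3), 409, np.float64(12.4))
```

Request:
servo_tool([
  {"grip": 1, "x": 0, "y": 0, "z": 0, "ax": 0, "ay": 0, "az": 6},
  {"grip": 1, "x": 0, "y": 0, "z": 0, "ax": 0, "ay": 0, "az": 6},
  {"grip": 1, "x": 0, "y": 0, "z": 0, "ax": 0, "ay": 0, "az": 6},
  {"grip": 1, "x": 0, "y": 0, "z": 0, "ax": 0, "ay": 0, "az": 6},
  {"grip": 1, "x": 0, "y": 0, "z": 0, "ax": 0, "ay": 0, "az": 6},
  {"grip": 1, "x": 0, "y": 0, "z": 0, "ax": 0, "ay": 0, "az": 6},
  {"grip": 1, "x": 0, "y": 0, "z": 0, "ax": 0, "ay": 0, "az": 6},
  {"grip": 1, "x": 0, "y": 0, "z": 0, "ax": 0, "ay": 0, "az": 6},
  {"grip": 1, "x": 0, "y": 0, "z": 0, "ax": 0, "ay": 0, "az": 0},
])

```text
clock: 17.03
position: [0.5206, 0.111, 0.0891]
eef_rot: [[-0.281, -0.96, 0.002], [-0.96, 0.281, -0.001], [0.0, -0.002, -1.0]]
wrist_force: [-0.2, 1.2, 7.0]
grip_width: 0.295
finger_force: 60.4
```

```bash
python3 look.py g12
```

```text
17.0333 q7 -2.577 [0.5206 0.111  0.0891] [-0.16  1.18  6.96] [ 0.18  0.18 -0.1 ] (np.float64(-85.5), 410, np.float64(12.25))
```

It is symmetric to within about 2°, so the release did not rotate it. I'll return to the peak (-25°), release and hand in.

Request:
servo_tool([
  {"grip": 1, "x": 0, "y": 0, "z": 0, "ax": 0, "ay": 0, "az": -4},
  {"grip": 1, "x": 0, "y": 0, "z": 0, "ax": 0, "ay": 0, "az": -5},
  {"grip": 1, "x": 0, "y": 0, "z": 0, "ax": 0, "ay": 0, "az": -5},
  {"grip": 1, "x": 0, "y": 0, "z": 0, "ax": 0, "ay": 0, "az": -5},
  {"grip": 1, "x": 0, "y": 0, "z": 0, "ax": 0, "ay": 0, "az": -4},
  {"grip": 1, "x": 0, "y": 0, "z": 0, "ax": 0, "ay": 0, "az": -2},
  {"grip": 1, "x": 0, "y": 0, "z": 0, "ax": 0, "ay": 0, "az": 0},
  {"grip": 1, "x": 0, "y": 0, "z": 0, "ax": 0, "ay": 0, "az": 0},
])

```text
clock: 17.75
position: [0.5202, 0.111, 0.0891]
eef_rot: [[0.154, -0.988, 0.001], [-0.988, -0.154, 0.001], [-0.0, -0.001, -1.0]]
wrist_force: [-1.1, 0.2, 7.0]
grip_width: 0.295
finger_force: 60.3
```

Request:
servo_tool([
  {"grip": -1, "x": 0, "y": 0, "z": 0, "ax": 0, "ay": 0, "az": 0},
  {"grip": -1, "x": 0, "y": 0, "z": 0, "ax": 0, "ay": 0, "az": 0},
  {"grip": -1, "x": 0, "y": 0, "z": 0, "ax": 0, "ay": 0, "az": 0},
  {"grip": -1, "x": 0, "y": 0, "z": 0, "ax": 0, "ay": 0, "az": 0},
  {"grip": -1, "x": 0, "y": 0, "z": -1, "ax": 0, "ay": 0, "az": 0},
  {"grip": -1, "x": 0, "y": 0, "z": -3, "ax": 0, "ay": 0, "az": 0},
  {"grip": -1, "x": 0, "y": 0, "z": -3, "ax": 0, "ay": 0, "az": 0},
  {"grip": -1, "x": 0, "y": 0, "z": -3, "ax": 0, "ay": 0, "az": 0},
  {"grip": -1, "x": 0, "y": 0, "z": 0, "ax": 0, "ay": 0, "az": 0},
  {"grip": -1, "x": 0, "y": 0, "z": 0, "ax": 0, "ay": 0, "az": 0},
])

```text
clock: 18.58
position: [0.5208, 0.1111, 0.1903]
eef_rot: [[0.156, -0.988, 0.004], [-0.988, -0.156, 0.001], [-0.0, -0.004, -1.0]]
wrist_force: [0.1, 0.6, -0.7]
grip_width: 1.0
finger_force: 0.0
```

```bash
python3 look.py g13
```

```text
18.5833 q7 -2.35 [0.5208 0.1111 0.1903] [ 0.09  0.57 -0.68] [ 0.02 -0.04 -0.04] (np.float64(-96.9), 328, np.float64(12.88))
```

```bash
python3 -c "
from h import *
print(env.finish_job())"
```

```text
the job is handed in; nothing more can be done
None
```

The job is handed in: the gauge is at its stop and the spindle is released on its high spot, to within about 2°. The plunger reads about 12.9 mm and the gripper is clear. The spindle measured as seated after the first release; I regripped once to check the high spot and did not re-measure seating after that.

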